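# Tip the used tubes into the slotted waste box

## Robot

A 6-joint arm with a two-finger parallel gripper is mounted at the origin on a cart in front of the work surface, level with it; the furniture and walls round the work are solid. World frame = base frame: x ahead of the robot, y to its left, z up, the work surface at z = 0. Lengths are in m, angles in rad, forces in N, time in s.
With the tool pointing down it reaches from about 0.35 to 0.85 m from the base axis. Payload 8.1 kg.
Tool frame: the origin (TCP) lies midway between the tips of the shut fingers; the grasp point (between the pads) lies 19 mm behind it; z points along the fingers, y is the line along which they close (so a half turn about z gives the same grasp; the last joint's range is limited). The gripper opens to 93 mm and grips with 3 to 60 N. Pads are 15 mm wide; open, the fingers measure 128 mm over their backs; the gripper's body (75 mm by 188 mm) begins 65 mm behind the grasp point.
Start: joints at [1.199, 0.13, 1.488, -0, 1.523, -0.085], TCP at [0.17, 0.576, 0.219] pointing down, gripper open.
Joint ranges: [-2.96, 2.96], [-0.89, 2.26], [0.02, 2.5], [-1.34, 4.48], [0, 2.73], [-2.66, 2.66]. Speed limits (rad/s): [2.39, 2.39, 2.79, 3.14, 3.14, 3.14].

## Interface

Orientations are given as a rotation vector (axis times angle).
In Python, from plant import robot, cams gives the robot as it stands. The module is installed in compiled form; this text tells all that it offers.
- The arm moves only by the tool play_rows, never from a script. Its arguments are lists of equal length, an entry for each row: "slide": the shift along the tool's x, y, z scaled (see below), a list of three; "twist": the turn, a rotation vector about the tool's x, y, z scaled (see below), a list of three. A call has exactly 8 rows; each row shifts and turns the commanded pose from where the row before left it, along the tool's axes as they then stand; what a row does not reach is not made up. The controller multiplies each number of a shift by 25 cm and each number of a turn by 60 degrees. A row lasts 1/10 s, in which the tool goes at most 50 mm and 8.59 degrees, less where a joint would pass 70% of its speed; a pose out of reach is approached as far as the arm can. A call with a number of a shift or a turn outside -1 to 1 is refused whole. A call with a gripper value outside its range is refused whole. "fingers" is the closure, from -1 (fully open) to 1 (shut), set as the call begins (left out, the last holds). The fingers move at their own pace and stop on an object; "force" is the grip in N (left out, the last holds). Time passes only in rows, so rows that do not move let the fingers close, or fill a call up. It gives the time, the measured TCP pose, the force, the opening and the grip force at its end, in the units of the state.
- robot.read_state(): the state, without advancing time (a new reading comes with each control period).
- cams.read_camera(name): name is "scene" or "side" or "wrist"; returns (picture, depth): 400x640x3 uint8, red, green, blue; 400x640 float32, m along the optical axis (not along the pixel's ray), 0 where there is no reading.
- cams.get_calibration(name): a dict with "fx", "fy", "cx", "cy" (pixels), "k1" (the pictures are not rectified: a ray, as slopes to the right and down, at radius r is drawn at 1 + k1 r^2 times it, then the intrinsics apply), "world_from_camera" (4x4, takes a point from camera to world coordinates). Camera axes: x right, y down, z forward; pixel columns grow to the right and rows downward; lengths in m; the calibration is good to about 2 mm. A picture is of the moment at which its call begins: read the wrist's pose just before it. get_calibration takes no time and is no camera call; for the wrist camera it gives the pose at the moment of the call.
- robot.close_job(): hands the job in; it is judged then, once.
The state is a dict: "t": time; "q": joint angles; "dq": joint speeds; "joint_torque": joint torques, N m; "tool_pos": TCP position; "orientation": TCP orientation; "force": force on the tool from outside, world axes, zero at the start; "wrist_torque": the same for the moment, N m; "opening": finger opening in m; "gripper_force": force on a finger pad.
Only numpy, scipy, OpenCV 4.12 (cv2) and the standard library are available. Lean on these libraries where they do the work, as an engineer would, in place of code of your own. Each camera call takes 0.05 s, during which the arm holds its last target. There are 200 camera calls.

## Task

The three used sample tubes in the metal carrying tray are contaminated, so do not touch them with the gripper: slide the waste box's shutter fully open, carry the tray over by its handle, line it up with the slot and tip all three tubes through it into the box. Then stand the empty tray upright on the worktop clear of the box, let go, and slide the shutter fully shut, without shifting the bottles and other things standing around.

Things in the scene. Friction and masses are not known exactly. Their poses are not given: they have to be found in the camera images.
- waste_box: white plastic waste box, fixed to the worktop, 155 x 220 mm, 95 mm high, walls 4 mm, hollow. Origin on the worktop; it spans x = -90 to +65, y = -110 to +110 mm in its own frame. Its +x points away from the robot, within 23 degrees of world +x. A splash wall along y (x = 11 to 15 mm, 198 mm long) stands on the slot's -x side, to 27 mm above the box's top; the steel shutter slides under it
- slot (a point): middle of the slot's mouth in the box's top, 95 mm above the worktop, at x = +34 mm in the box's frame; same axes as the box. The slot is 156 mm long along y and 34 mm wide along x. Pour from its +x side, towards the splash wall at its -x edge
- shutter (a joint): position of the steel shutter plate: 0 = shut, covering the slot; 0.046 m = fully open, end stop. It slides towards the box's -x, stiff by about 1.2 N and stays where it is left. Plate 4 mm thick; starts between 0 and 12 mm
- shutter_tab (a point): on the grey upright tab by which the shutter is slid: tab 12 mm thick along the box's x, 30 mm wide along its y, its top 12 mm above this point; the box's top lies 30 mm below the point. The point moves with the shutter; the splash wall is 36 mm to its +x when shut. Same axes as the box
- tray: loose aluminium tray, 300 g, origin under its floor, z up. Floor 3 mm thick, x = -30 to +40 mm; back wall 36 mm high at x = +43; end walls at y = +-71 (136 inside). At -x a ramp rises 16 degrees from the floor to a pouring lip at x = -72, 15 mm high. Tubes roll out over the lip when the tray is tipped lip-down about its y axis well past 16 degrees (35 to 45 do). +x points away from the robot within 70 degrees
- tray_handle (a point): middle of the tray's handle bar, at x = 0, y = 0 and 96 mm above the tray's origin: a straight bar along the tray's y axis, 149 mm long, 12 mm thick along x, 18 mm high, black sleeve in the middle, held by an upright at each end; 51 mm of free height between the bar and the walls' tops
- tray_lip (a point): middle of the edge of the tray's pouring lip, at x = -72 mm, y = 0, z = 15 mm from the tray's origin
- tube_a: used sample tube, white plastic with a grey cap, 120 mm long, 19 mm thick, 22 g; it rolls. Origin on its axis at mid-length, y axis along it (cap at +y). Starts lying in the tray along the tray's y axis. Not to be touched by the fingers.
- tube_b: used sample tube, white plastic with a grey cap, 120 mm long, 19 mm thick, 22 g; it rolls. Origin on its axis at mid-length, y axis along it (cap at +y). Starts lying in the tray along the tray's y axis. Not to be touched by the fingers.
- tube_c: used sample tube, white plastic with a grey cap, 120 mm long, 19 mm thick, 22 g; it rolls. Origin on its axis at mid-length, y axis along it (cap at +y). Starts lying in the tray along the tray's y axis. Not to be touched by the fingers.
- media_bottle: bystander: clear glass bottle with blue cap, 85 mm thick, 178 mm high, origin under its centre; stands between the two places where the box and tray can be
- stain_bottle: bystander: small brown bottle, 48 mm thick, 85 mm high, origin under its centre
- tape_roll: bystander: tape roll lying flat, 68 mm across, 18 mm high, origin under its centre
- timer: bystander: square bench timer 66 x 66 x 20 mm, origin under its centre
- washer_bottle: bystander: plastic squeeze bottle with bent spout, 75 x 100 mm, 216 mm high, origin under it

How it is judged:
On the way, in this order (a step that is already met when the one before it is completed fails the run):
1. the shutter is fully open while the tubes still lie in the tray (value of joint shutter above 0.041 m and distance between each of tube_a, tube_b, tube_c and tray below 0.09 m), for 0.1 s.
2. all three tubes are inside the waste box (x of tube_a in the frame of waste_box between -0.086 and 0.061 m and y of tube_a in the frame of waste_box between -0.106 and 0.106 m and z of each of tube_a, tube_b, tube_c in the frame of waste_box below 0.08 m and x of tube_b in the frame of waste_box between -0.086 and 0.061 m and y of tube_b in the frame of waste_box between -0.106 and 0.106 m and x of tube_c in the frame of waste_box between -0.086 and 0.061 m and y of tube_c in the frame of waste_box between -0.106 and 0.106 m), for 0.2 s.
At the end, for the whole second after the job is handed in: all three tubes lie inside the waste box, the shutter is shut to within 5 mm, and the tray stands upright (within 3 degrees) and still on the worktop, its origin more than 120 mm from that of the box (all of step 2 and value of joint shutter below 0.005 m and angle between tray's own z axis and vertical below 0.06 rad and height (world z) of tray between -0.006 and 0.006 m and linear speed of tray below 0.02 m/s and horizontal distance between tray and waste_box above 0.12 m); the robot touches nothing.
It fails at once if the fingers touch a tube (contact force between the fingers and tube_a above 0.5 N or contact force between the fingers and tube_b above 0.5 N or contact force between the fingers and tube_c above 0.5 N).
It fails at once if a bystander is shifted by more than 30 mm or knocked over (distance of any of media_bottle, stain_bottle, tape_roll, timer, washer_bottle from where it was at the start of the episode above 0.03 m or angle between any of media_bottle, stain_bottle, tape_roll, timer, washer_bottle's own z axis and vertical above 0.5 rad).
It also fails if it takes over 72 s, if anything falls off the work surface, if the arm or the gripper's body presses on something with over 40 N, if the wrist force passes 120 N, or if a joint passes its speed limit or range.

## Working session

There is one attempt and no reset: what is moved stays moved. The work goes in short steps, Python scripts to look and compute and a tool call to move; the robot and the scene stay as the last step left them, time stands still between calls to the robot, and variables do not carry over. Pictures are saved under pics/ and viewed, at most 10 in all, crops included, and the job is handed in when it is done.

Besides the shell and the picture viewer there is one more tool, called after "Request:" by a JSON object that holds its "op" and its "data", one argument or row to a line. play_rows: Moves the arm, as the interface text tells. Shifts and turns lie within -1 to 1; 1 stands for 25 cm of shift or 60 degrees of turn. Its arguments: {"type":"object","properties":{"slide":{"type":"array"},"twist":{"type":"array"},"fingers":{"type":"number"},"force":{"type":"number"}},"required":["slide","twist"]}

```bash
mkdir -p pics
cat > h.py <<'E'
import numpy as np, cv2
from scipy.spatial.transform import Rotation as R
from plant import robot, cams
def grab(n):
    c=cams.get_calibration(n); p,d=cams.read_camera(n)
    np.savez(f'{n}.npz',p=p,d=d,T=np.array(c['world_from_camera']),i=[c[k] for k in('fx','fy','cx','cy','k1')])
    return p,d
def pts(n,uv=None):
    z=np.load(f'{n}.npz'); fx,fy,cx,cy,k1=z['i']; d=z['d']
    if uv is None:
        v,u=np.mgrid[0:400,0:640]; uv=np.stack([u.ravel(),v.ravel()],1)
    uv=np.array(uv); K=np.array([[fx,0,cx],[0,fy,cy],[0,0,1.]])
    n_=cv2.undistortPoints(uv.astype(np.float64).reshape(-1,1,2),K,np.array([k1,0,0,0.])).reshape(-1,2)
    D=d[uv[:,1].astype(int),uv[:,0].astype(int)]
    P=np.c_[n_*D[:,None],D]; W=P@z['T'][:3,:3].T+z['T'][:3,3]; W[D==0]=np.nan
    return W
E
python3 - <<'E'
from h import *
s=robot.read_state(); print(s['t'],s['tool_pos'],s['orientation'],s['opening'])
a=[]
for n in('scene','side'):
    p,d=grab(n); print(n,np.load(n+'.npz')['T'].round(3).tolist()); cv2.imwrite(f'pics/{n}0.png',cv2.resize(p[:,:,::-1],(800,500)))
E
```

```text
0.0 [0.16949277 0.57496312 0.21759085] [-4.48876911e-01 -3.10894496e+00  2.80869385e-03] 0.0929252196933938
scene [[0.549, -0.522, 0.653, -0.29], [-0.836, -0.333, 0.436, -0.657], [-0.01, -0.785, -0.619, 0.88], [0.0, 0.0, 0.0, 1.0]]
side [[0.987, -0.059, 0.151, 0.352], [-0.161, -0.461, 0.872, -1.177], [0.019, -0.885, -0.465, 0.671], [0.0, 0.0, 0.0, 1.0]]
```

View pics/scene0.png

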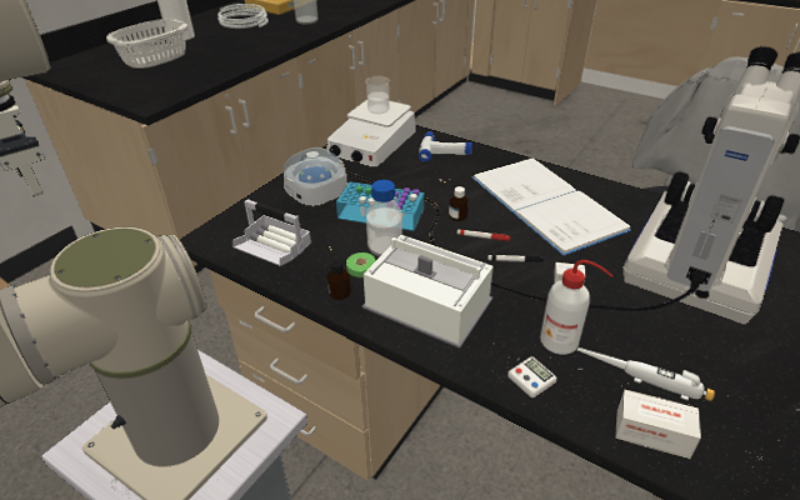

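View pics/side0.png

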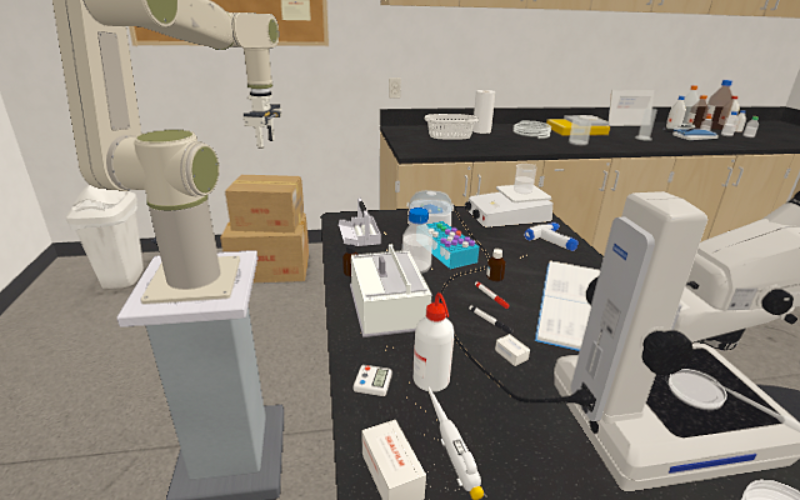

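The scene view shows the tray at (272,235) left of the bottle, and the box at (428,290) with its tab at (425,265). The washer bottle is to the right of the box. I'll rectify the clouds to a top view.

Run:
```python
from h import *
img=np.zeros((520,800,3),np.uint8)
for n in('side','scene'):
    W=pts(n); p=np.load(n+'.npz')['p'].reshape(-1,3)[:,::-1]
    o=np.argsort(np.nan_to_num(W[:,2]))
    for k in o:
        x,y,z=W[k]
        if not(-.02<z<.25 and .25<x<.9 and -.4<y<.6): continue
        c=int((.6-y)*800); r=int((.9-x)*800)
        cv2.rectangle(img,(c-1,r-1),(c,r),tuple(int(v) for v in p[k]),-1)
cv2.imwrite('pics/top.png',img)
# contours at heights
for n in('scene','side'):
    W=pts(n); 
    for nm,z0,z1 in(('boxtop',.085,.103),('wall',.115,.13)):
        m=(W[:,2]>z0)&(W[:,2]<z1)&(W[:,0]>.3)&(W[:,0]<.75)&(W[:,1]<.2)&(W[:,1]>-.2)
        print(n,nm,m.sum(),cv2.minAreaRect((W[m,:2]*1000).astype(np.float32)),)
    m=(W[:,2]>.08)&(W[:,2]<.115)&(W[:,0]>.2)&(W[:,0]<.75)&(W[:,1]>.26)
    print(n,'handle',m.sum(),cv2.minAreaRect((W[m,:2]*1000).astype(np.float32)) if m.any() else 0)
```

```text
scene boxtop 1586 ((532.351806640625, -21.799972534179688), (399.06951904296875, 223.6348114013672), 74.23222351074219)
scene wall 277 ((558.216796875, -96.31868743896484), (253.1827850341797, 68.58587646484375), 56.22628402709961)
scene handle 539 ((610.6018676757812, 309.1191711425781), (97.58554077148438, 277.360595703125), 89.85987091064453)
side boxtop 814 ((532.3995971679688, -34.396148681640625), (378.8575744628906, 227.91676330566406), 71.85616302490234)
side wall 148 ((559.6515502929688, -102.73548889160156), (237.33270263671875, 67.91372680664062), 57.82115936279297)
side handle 507 ((474.9837646484375, 1013.7014770507812), (545.2354125976562, 1507.6375732421875), 0.06118852645158768)
```

View pics/top.png

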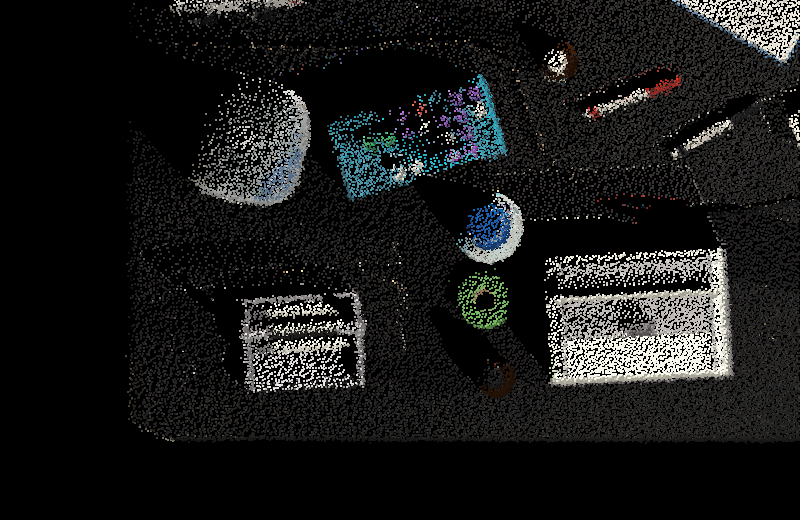

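The top view (1.25 mm/px) shows the box corners at (552,383), (732,376), (724,250) and (545,258). The tray handle runs from about (243,333) to (365,325), with the lip towards the robot. The bottles sit between tray and box. Next I'll refine these with restricted fits.

Run:
```python
from h import *
def rect(W,nm,z,x,y):
    m=(W[:,2]>z[0])&(W[:,2]<z[1])&(W[:,0]>x[0])&(W[:,0]<x[1])&(W[:,1]<y[1])&(W[:,1]>y[0])
    if m.sum()<5: print(nm,'none');return
    P=(W[m,:2]*1000); r=cv2.minAreaRect(P.astype(np.float32)); b=cv2.boxPoints(r)
    print(nm,m.sum(),np.round(r[0]),np.round(r[1]),round(r[2],1),'mean',P.mean(0).round(1),'z',np.nanpercentile(W[m,2],[5,50,95]).round(3))
    return P
for n in('scene','side'):
    W=pts(n); print(n)
    rect(W,'boxtop',(.085,.103),(.4,.62),(-.34,-.06))
    rect(W,'wall',(.112,.13),(.49,.62),(-.34,-.06))
    rect(W,'tab',(.115,.145),(.43,.515),(-.25,-.15))
    P=rect(W,'handle',(.083,.115),(.45,.53),(.12,.32))
    if P is not None: f=np.polyfit(P[:,1],P[:,0],1); print('slope deg',np.degrees(np.arctan(-f[0])))
    rect(W,'tray all',(.006,.12),(.38,.56),(.12,.32))
    rect(W,'bottle',(.1,.2),(.5,.7),(-.07,.06))
    rect(W,'stain',(.02,.1),(.38,.47),(-.07,.04))
```

```text
scene
boxtop 3014 [ 504. -196.] [161. 224.] 2.9 mean [ 486.9 -207. ] z [0.09  0.096 0.101]
wall 275 [ 512. -196.] [ 45. 204.] 3.4 mean [ 528.4 -200.4] z [0.113 0.118 0.123]
tab 109 [ 487. -198.] [16. 32.] 2.7 mean [ 485.6 -200.1] z [0.116 0.131 0.138]
handle 305 [485. 220.] [ 19. 152.] 3.4 mean [482.8 214.3] z [0.088 0.1   0.106]
slope deg 3.921404856509941
tray all 1681 [471. 220.] [119. 155.] 3.4 mean [478.5 220.6] z [0.009 0.02  0.103]
bottle 727 [610. -16.] [68. 80.] 64.4 mean [601.5 -19.8] z [0.103 0.133 0.178]
stain 367 [423. -22.] [40. 47.] 28.8 mean [418.7 -26.2] z [0.024 0.054 0.084]
side
boxtop 1794 [ 506. -197.] [156. 225.] 3.0 mean [ 501.4 -221.3] z [0.09  0.098 0.102]
wall 114 [ 512. -197.] [ 46. 205.] 3.8 mean [ 527.8 -211.6] z [0.113 0.122 0.126]
tab 54 [ 489. -200.] [32. 12.] 82.4 mean [ 489.  -203.4] z [0.116 0.133 0.14 ]
handle 83 [487. 218.] [ 16. 153.] 3.4 mean [487.1 200.5] z [0.087 0.105 0.109]
slope deg 4.942717886038007
tray all 695 [472. 220.] [117. 159.] 4.0 mean [475.6 213.3] z [0.008 0.023 0.106]
bottle 494 [616. -21.] [76. 69.] 25.3 mean [612.9 -27.9] z [0.103 0.134 0.18 ]
stain 145 [429. -27.] [44. 29.] 9.3 mean [421.7 -27.9] z [0.026 0.059 0.087]
```

```bash
cat >> h.py <<'E'
def Rt(yaw,tip=0):
    # tool down, tool y along heading yaw(deg); tip = lip-down about object's y
    y=np.radians(yaw); c,s=np.cos(y),np.sin(y)
    A=np.array([[s,c,0],[-c,s,0],[0,0,-1.]]) # cols: tool x=(s,-c,0), y=(c,s,0), z=-z
    t=R.from_rotvec(np.radians(-tip)*np.array([-s,c,0]))
    return t*R.from_matrix(A)
B0=np.array([.5175,-.196,0]);BY=3.0
def box(x,y,z): return B0+R.from_euler('z',BY,degrees=True).apply([x,y,z])
def plan(wps,start=None):
    """wps: list of (pos,Rot,nrows); prints rows"""
    s=robot.read_state(); p,r=(np.array(s['tool_pos']),R.from_rotvec(s['orientation'])) if start is None else start
    S=[];T=[]
    for P,Q,n in wps:
        w=(r.inv()*Q).as_rotvec(); st=(np.array(P)-p)/n
        for k in range(n):
            S.append((r.inv().apply(st)/.25).round(3)); T.append((w/n/np.radians(60)).round(3))
            r=r*R.from_rotvec(w/n); p=p+st
    print('max slide mm',max(np.linalg.norm(a) for a in S)*250,'deg',max(np.linalg.norm(a) for a in T)*60)
    for k in range(0,len(S),8): print('slide',[[float(v+0) for v in a] for a in S[k:k+8]],'\ntwist',[[float(v+0) for v in a] for a in T[k:k+8]])
def st():
    s=robot.read_state(); print('t',round(s['t'],2),'tcp',np.round(s['tool_pos'],4),'rv',np.round(s['orientation'],3),'F',np.round(s['force'],1),'op',round(s['opening'],4),'gf',round(s['gripper_force'],1),'q',np.round(s['q'],2))
E
python3 - <<'E'
from h import *
st(); plan([([.44,.2,.26],Rt(3),12),(box(-.0295,-.002,.2),Rt(3),12)])
E
```

```text
t 0.1 tcp [0.1695 0.575  0.2177] rv [-4.490e-01 -3.109e+00  3.000e-03] F [-0.2 -0.4  0.4] op 0.0931 gf 0.0 q [ 1.2   0.13  1.49 -0.    1.52 -0.09]Traceback (most recent call last):
  File "<stdin>", line 2, in <module>
  File "h.py", line 22, in Rt
    return t*R.from_matrix(A)
             ~~~~~~~~~~~~~^^^
  File "scipy/spatial/transform/_rotation.pyx", line 1143, in scipy.spatial.transform._rotation.Rotation.from_matrix
ValueError: Non-positive determinant (left-handed or null coordinate frame) in rotation matrix 0: [[ 0.05233596  0.99862953  0.        ]
 [-0.99862953  0.05233596  0.        ]
 [ 0.          0.         -1.        ]].
```

```bash
sed -i 's/A=np.array(\[\[s,c,0\],\[-c,s,0\]/A=np.array([[-s,c,0],[c,s,0]/' h.py
python3 - <<'E'
from h import *
plan([([.44,.2,.26],Rt(3),12),(box(-.0295,-.002,.2),Rt(3),12)])
E
```

```text
max slide mm 38.843435738873566 deg 5.88
slide [[-0.122, -0.094, -0.014], [-0.131, -0.081, -0.014], [-0.139, -0.068, -0.014], [-0.145, -0.053, -0.014], [-0.149, -0.038, -0.014], [-0.152, -0.022, -0.014], [-0.154, -0.007, -0.014], [-0.154, 0.009, -0.014]] 
twist [[0.0, 0.0, 0.098], [0.0, 0.0, 0.098], [0.0, 0.0, 0.098], [0.0, 0.0, 0.098], [0.0, 0.0, 0.098], [0.0, 0.0, 0.098], [0.0, 0.0, 0.098], [0.0, 0.0, 0.098]]
slide [[-0.152, 0.025, -0.014], [-0.149, 0.04, -0.014], [-0.144, 0.055, -0.014], [-0.137, 0.07, -0.014], [-0.134, 0.009, 0.02], [-0.134, 0.009, 0.02], [-0.134, 0.009, 0.02], [-0.134, 0.009, 0.02]] 
twist [[0.0, 0.0, 0.098], [0.0, 0.0, 0.098], [0.0, 0.0, 0.098], [0.0, 0.0, 0.098], [0.0, 0.0, 0.0], [0.0, 0.0, 0.0], [0.0, 0.0, 0.0], [0.0, 0.0, 0.0]]
slide [[-0.134, 0.009, 0.02], [-0.134, 0.009, 0.02], [-0.134, 0.009, 0.02], [-0.134, 0.009, 0.02], [-0.134, 0.009, 0.02], [-0.134, 0.009, 0.02], [-0.134, 0.009, 0.02], [-0.134, 0.009, 0.02]] 
twist [[0.0, 0.0, 0.0], [0.0, 0.0, 0.0], [0.0, 0.0, 0.0], [0.0, 0.0, 0.0], [0.0, 0.0, 0.0], [0.0, 0.0, 0.0], [0.0, 0.0, 0.0], [0.0, 0.0, 0.0]]
```

Request:
{"op": "play_rows", "data": {
  "slide": [
    [-0.122, -0.094, -0.014],
    [-0.131, -0.081, -0.014],
    [-0.139, -0.068, -0.014],
    [-0.145, -0.053, -0.014],
    [-0.149, -0.038, -0.014],
    [-0.152, -0.022, -0.014],
    [-0.154, -0.007, -0.014],
    [-0.154, 0.009, -0.014]
  ],
  "twist": [
    [0, 0, 0.098],
    [0, 0, 0.098],
    [0, 0, 0.098],
    [0, 0, 0.098],
    [0, 0, 0.098],
    [0, 0, 0.098],
    [0, 0, 0.098],
    [0, 0, 0.098]
  ],
  "fingers": 0.31,
  "force": 15
}}

```text
t: 0.9
tool_pos: [0.3506, 0.3241, 0.2464]
orientation: [-1.658, -2.668, 0.001]
force: [0.2, 1.0, 0.1]
opening: 0.0345
gripper_force: 0.0
```

Request:
{"op": "play_rows", "data": {
  "slide": [
    [-0.152, 0.025, -0.014],
    [-0.149, 0.04, -0.014],
    [-0.144, 0.055, -0.014],
    [-0.137, 0.07, -0.014],
    [-0.134, 0.009, 0.02],
    [-0.134, 0.009, 0.02],
    [-0.134, 0.009, 0.02],
    [-0.134, 0.009, 0.02]
  ],
  "twist": [
    [0, 0, 0.098],
    [0, 0, 0.098],
    [0, 0, 0.098],
    [0, 0, 0.098],
    [0, 0, 0],
    [0, 0, 0],
    [0, 0, 0],
    [0, 0, 0]
  ]
}}

```text
t: 1.7
tool_pos: [0.456, 0.0659, 0.2401]
orientation: [-2.162, -2.279, 0.001]
force: [0.2, -0.1, -0.8]
opening: 0.0317
gripper_force: 0.0
```

Request:
{"op": "play_rows", "data": {
  "slide": [
    [-0.134, 0.009, 0.02],
    [-0.134, 0.009, 0.02],
    [-0.134, 0.009, 0.02],
    [-0.134, 0.009, 0.02],
    [-0.134, 0.009, 0.02],
    [-0.134, 0.009, 0.02],
    [-0.134, 0.009, 0.02],
    [-0.134, 0.009, 0.02]
  ],
  "twist": [
    [0, 0, 0],
    [0, 0, 0],
    [0, 0, 0],
    [0, 0, 0],
    [0, 0, 0],
    [0, 0, 0],
    [0, 0, 0],
    [0, 0, 0]
  ]
}}

```text
t: 2.5
tool_pos: [0.488, -0.2007, 0.2]
orientation: [-2.162, -2.278, 0.0]
force: [0.5, -0.2, 0.1]
opening: 0.0318
gripper_force: 0.0
```

Run:
```python
from h import *
st()
p,d=grab('wrist'); cv2.imwrite('pics/w1.png',p[:,:,::-1])
W=pts('wrist')
for nm,z0,z1 in(('tab',.13,.145),('rim',.09,.1),('wall',.115,.126)):
    m=(W[:,2]>z0)&(W[:,2]<z1)
    if m.sum()>4: r=cv2.minAreaRect((W[m,:2]*1000).astype(np.float32)); print(nm,m.sum(),r)
plan([(box(-.0295,-.002,.122),Rt(3),8)])
```

```text
t 2.5 tcp [ 0.488  -0.2007  0.2   ] rv [-2.162 -2.278  0.   ] F [ 0.5 -0.2  0.1] op 0.0318 gf 0.0 q [-0.49 -0.06  1.71  0.    1.49 -0.54]
tab 463 ((544.1315307617188, -118.47652435302734), (218.60464477539062, 24.499252319335938), 55.04692459106445)
rim 17612 ((508.3255310058594, -153.60031127929688), (286.40460205078125, 198.37265014648438), 74.66380310058594)
wall 1816 ((556.060546875, -108.41268920898438), (225.28662109375, 75.71981811523438), 60.26789474487305)
max slide mm 9.529559276272957 deg 0.0
slide [[0.003, 0.0, 0.038], [0.003, 0.0, 0.038], [0.003, 0.0, 0.038], [0.003, 0.0, 0.038], [0.003, 0.0, 0.038], [0.003, 0.0, 0.038], [0.003, 0.0, 0.038], [0.003, 0.0, 0.038]] 
twist [[0.0, 0.0, 0.0], [0.0, 0.0, 0.0], [0.0, 0.0, 0.0], [0.0, 0.0, 0.0], [0.0, 0.0, 0.0], [0.0, 0.0, 0.0], [0.0, 0.0, 0.0], [0.0, 0.0, 0.0]]
```

View pics/w1.png

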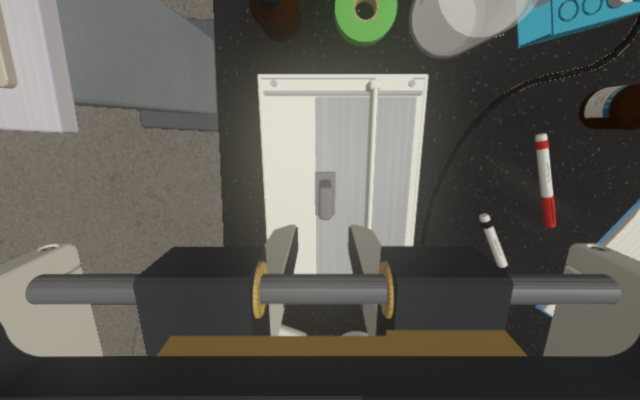

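The wrist view shows the tab top at about (325,200), centred between the fingers (columns 282-365). The wall is at column 372 and the box is parallel to the image. A quick refinement of tab and box edges follows.

Run:
```python
from h import *
print(pts('wrist',[(326,185),(326,195),(326,210),(372,120),(372,200),(263,85),(427,85),(263,150),(420,150),(345,150)]).round(4))
W=pts('wrist')
m=(W[:,2]>.13)&(W[:,2]<.145)&(W[:,0]<.52)&(abs(W[:,1]+.2)<.03)
print(m.sum(),cv2.minAreaRect((W[m,:2]*1000).astype(np.float32)))
m=(W[:,2]>.113)&(W[:,2]<.128)&(abs(W[:,0]-.53)<.02)&(abs(W[:,1]+.15)<.06)
f=np.polyfit(W[m,1],W[m,0],1);print(m.sum(),W[m].mean(0),np.degrees(np.arctan(-f[0])),W[m,1].max())
```

```text
[[ 0.4897 -0.1824  0.1295]
 [ 0.49   -0.1894  0.137 ]
 [ 0.4907 -0.2022  0.1389]
 [ 0.5258 -0.1257  0.1214]
 [ 0.5368 -0.2016  0.1003]
 [ 0.4283 -0.0999  0.096 ]
 [ 0.6097 -0.0789  0.0007]
 [ 0.4278 -0.1585  0.0949]
 [ 0.5791 -0.1507  0.0957]
 [ 0.5065 -0.1539  0.1009]]
461 ((489.157958984375, -196.75906372070312), (11.383480072021484, 28.99442481994629), 2.8901703357696533)
883 [ 0.52728519 -0.14440805  0.12114872] 3.0110471540329597 -0.09327078548304202
```

Request:
{"op": "play_rows", "data": {
  "slide": [
    [0.003, 0, 0.038],
    [0.003, 0, 0.038],
    [0.003, 0, 0.038],
    [0.003, 0, 0.038],
    [0.003, 0, 0.038],
    [0.003, 0, 0.038],
    [0.003, 0, 0.038],
    [0.003, 0, 0.038]
  ],
  "twist": [
    [0, 0, 0],
    [0, 0, 0],
    [0, 0, 0],
    [0, 0, 0],
    [0, 0, 0],
    [0, 0, 0],
    [0, 0, 0],
    [0, 0, 0]
  ]
}}

```text
t: 3.35
tool_pos: [0.488, -0.1933, 0.1239]
orientation: [2.162, 2.279, 0.0]
force: [0.0, -0.6, -0.8]
opening: 0.0316
gripper_force: 0.0
```

Request:
{"op": "play_rows", "data": {
  "slide": [
    [0, 0, 0],
    [0, 0, 0],
    [0, 0, 0],
    [0, 0, 0],
    [0, 0, 0],
    [0, 0, 0],
    [0, 0, 0],
    [0, 0, 0]
  ],
  "twist": [
    [0, 0, 0],
    [0, 0, 0],
    [0, 0, 0],
    [0, 0, 0],
    [0, 0, 0],
    [0, 0, 0],
    [0, 0, 0],
    [0, 0, 0]
  ],
  "fingers": 1
}}

```text
t: 4.15
tool_pos: [0.4884, -0.1937, 0.1252]
orientation: [2.162, 2.278, 0.0]
force: [1.8, 0.4, 3.7]
opening: 0.0119
gripper_force: 15.0
```

Request:
{"op": "play_rows", "data": {
  "slide": [
    [0, -0.024, 0],
    [0, -0.024, 0],
    [0, -0.024, 0],
    [0, -0.024, 0],
    [0, -0.024, 0],
    [0, -0.024, 0],
    [0, -0.02, 0],
    [0, -0.008, 0]
  ],
  "twist": [
    [0, 0, 0],
    [0, 0, 0],
    [0, 0, 0],
    [0, 0, 0],
    [0, 0, 0],
    [0, 0, 0],
    [0, 0, 0],
    [0, 0, 0]
  ]
}}

```text
t: 4.95
tool_pos: [0.4467, -0.1959, 0.1253]
orientation: [2.16, 2.275, 0.005]
force: [19.7, -0.2, -7.9]
opening: 0.0117
gripper_force: 15.0
```

Run:
```python
from h import *
st(); grab('wrist'); st(); robot.read_state(); st()
W=pts('wrist')
m=(W[:,2]>.13)&(W[:,2]<.145)&(W[:,0]<.5)&(W[:,0]>.42)&(abs(W[:,1]+.2)<.03)
print(m.sum(),W[m].mean(0) if m.any() else 0)
```

```text
t 4.95 tcp [ 0.4467 -0.1959  0.1253] rv [2.16  2.275 0.005] F [19.7 -0.2 -7.9] op 0.0117 gf 15.0 q [-0.52 -0.12  1.91  0.    1.34 -0.57]
t 5.0 tcp [ 0.4468 -0.1959  0.1252] rv [2.159 2.275 0.006] F [13.  -1.4 -1. ] op 0.0117 gf 15.0 q [-0.52 -0.12  1.91  0.    1.34 -0.57]
t 5.0 tcp [ 0.4468 -0.1959  0.1252] rv [2.159 2.275 0.006] F [13.  -1.4 -1. ] op 0.0117 gf 15.0 q [-0.52 -0.12  1.91  0.    1.34 -0.57]
1356 [ 0.44629812 -0.19435034  0.13752254]
```

Request:
{"op": "play_rows", "data": {
  "slide": [
    [0, 0.01, 0],
    [0, 0, 0],
    [0, 0, 0],
    [0, 0, 0],
    [0, 0, -0.1],
    [0, 0, -0.15],
    [0, 0, -0.15],
    [0, 0, -0.05]
  ],
  "twist": [
    [0, 0, 0],
    [0, 0, 0],
    [0, 0, 0],
    [0, 0, 0],
    [0, 0, 0],
    [0, 0, 0],
    [0, 0, 0],
    [0, 0, 0]
  ],
  "fingers": 0.2
}}

```text
t: 5.8
tool_pos: [0.4489, -0.1964, 0.2416]
orientation: [2.159, 2.275, 0.002]
force: [0.3, -1.3, 0.5]
opening: 0.0371
gripper_force: 0.0
```

Run:
```python
from h import *
st(); grab('wrist'); 
W=pts('wrist'); m=(W[:,2]>.13)&(W[:,2]<.145)&(W[:,0]<.5)&(W[:,0]>.42)&(abs(W[:,1]+.2)<.03)
print(m.sum(),cv2.minAreaRect((W[m,:2]*1000).astype(np.float32)) if m.any() else 0)
st(); plan([([.47,.12,.235],Rt(3.5),8)])
```

```text
t 5.8 tcp [ 0.4489 -0.1964  0.2416] rv [2.159e+00 2.275e+00 2.000e-03] F [ 0.3 -1.3  0.5] op 0.0371 gf 0.0 q [-0.52 -0.19  1.76 -0.    1.56 -0.57]
312 ((446.5703430175781, -199.1619873046875), (10.23444652557373, 29.03598976135254), 3.06543231010437)
t 5.85 tcp [ 0.4492 -0.1965  0.2419] rv [2.158e+00 2.274e+00 2.000e-03] F [ 0.1 -0.3  1.4] op 0.0374 gf 0.0 q [-0.52 -0.19  1.76 -0.    1.56 -0.57]
max slide mm 39.79164485165196 deg 0.08485281374238571
slide [[0.158, 0.019, 0.003], [0.157, 0.019, 0.003], [0.157, 0.019, 0.003], [0.157, 0.019, 0.003], [0.157, 0.019, 0.003], [0.157, 0.02, 0.003], [0.157, 0.02, 0.003], [0.157, 0.02, 0.003]] 
twist [[0.001, 0.0, -0.001], [0.001, 0.0, -0.001], [0.001, 0.0, -0.001], [0.001, 0.0, -0.001], [0.001, 0.0, -0.001], [0.001, 0.0, -0.001], [0.001, 0.0, -0.001], [0.001, 0.0, -0.001]]
```

Request:
{"op": "play_rows", "data": {
  "slide": [
    [0.157, 0.019, 0.003],
    [0.157, 0.019, 0.003],
    [0.157, 0.019, 0.003],
    [0.157, 0.019, 0.003],
    [0.157, 0.019, 0.003],
    [0.157, 0.02, 0.003],
    [0.157, 0.02, 0.003],
    [0.157, 0.02, 0.003]
  ],
  "twist": [
    [0.001, 0, -0.001],
    [0.001, 0, -0.001],
    [0.001, 0, -0.001],
    [0.001, 0, -0.001],
    [0.001, 0, -0.001],
    [0.001, 0, -0.001],
    [0.001, 0, -0.001],
    [0.001, 0, -0.001]
  ],
  "fingers": -0.3
}}

```text
t: 6.65
tool_pos: [0.4676, 0.1216, 0.2291]
orientation: [-2.148, -2.283, 0.013]
force: [1.0, -1.0, -0.1]
opening: 0.0608
gripper_force: 0.0
```

Run:
```python
from h import *
p,d=grab('wrist'); cv2.imwrite('pics/w2.png',p[:,:,::-1]); st()
W=pts('wrist'); m=(W[:,2]>.099)&(W[:,2]<.112)&(abs(W[:,0]-.485)<.05)&(abs(W[:,1]-.22)<.09)
print(m.sum(),cv2.minAreaRect((W[m,:2]*1000).astype(np.float32)) if m.any() else 0,W[m].mean(0))
f=np.polyfit(W[m,1],W[m,0],1);print(np.degrees(np.arctan(-f[0])))
```

```text
t 6.7 tcp [0.4673 0.1266 0.2289] rv [-2.143 -2.284  0.009] F [-2.1  2.7 -0. ] op 0.0603 gf 0.0 q [ 0.16 -0.18  1.78  0.    1.56  0.09]
2183 ((485.4313049316406, 221.71282958984375), (14.849266052246094, 148.53302001953125), 3.651517868041992) [0.48500902 0.22667046 0.10532747]
3.7257189615330866
```

View pics/w2.png

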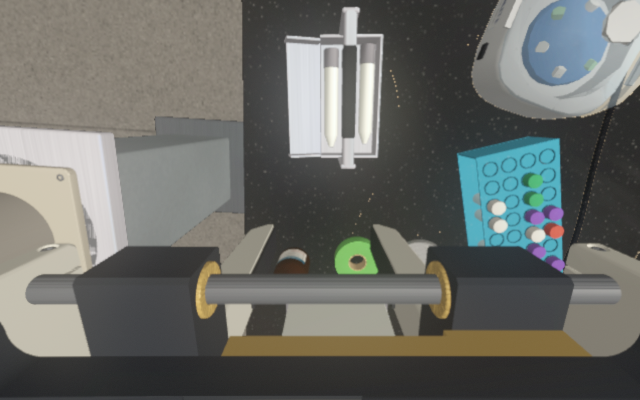

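The wrist view shows the handle bar at column ~349, from row 12 to 165, with its sleeve at row ~92. Two tubes are visible and the third is under the bar. I'm moving to grasp the handle.

Run:
```python
from h import *
plan([([.4853,.2215,.2],Rt(3.7),6),([.4853,.2215,.078],Rt(3.7),8),([.4853,.2215,.078],Rt(3.7),2)])
```

```text
max slide mm 16.697679479496543 deg 0.13416407864998736
slide [[0.062, 0.016, 0.019], [0.062, 0.016, 0.019], [0.062, 0.016, 0.019], [0.062, 0.016, 0.019], [0.062, 0.016, 0.019], [0.062, 0.016, 0.019], [0.0, 0.0, 0.061], [0.0, 0.0, 0.061]] 
twist [[-0.002, -0.001, 0.0], [-0.002, -0.001, 0.0], [-0.002, -0.001, 0.0], [-0.002, -0.001, 0.0], [-0.002, -0.001, 0.0], [-0.002, -0.001, 0.0], [0.0, 0.0, 0.0], [0.0, 0.0, 0.0]]
slide [[0.0, 0.0, 0.061], [0.0, 0.0, 0.061], [0.0, 0.0, 0.061], [0.0, 0.0, 0.061], [0.0, 0.0, 0.061], [0.0, 0.0, 0.061], [0.0, 0.0, 0.0], [0.0, 0.0, 0.0]] 
twist [[0.0, 0.0, 0.0], [0.0, 0.0, 0.0], [0.0, 0.0, 0.0], [0.0, 0.0, 0.0], [0.0, 0.0, 0.0], [0.0, 0.0, 0.0], [0.0, 0.0, 0.0], [0.0, 0.0, 0.0]]
```

Request:
{"op": "play_rows", "data": {
  "slide": [
    [0.062, 0.016, 0.019],
    [0.062, 0.016, 0.019],
    [0.062, 0.016, 0.019],
    [0.062, 0.016, 0.019],
    [0.062, 0.016, 0.019],
    [0.062, 0.016, 0.019],
    [0, 0, 0],
    [0, 0, 0]
  ],
  "twist": [
    [-0.002, -0.001, 0],
    [-0.002, -0.001, 0],
    [-0.002, -0.001, 0],
    [-0.002, -0.001, 0],
    [-0.002, -0.001, 0],
    [-0.002, -0.001, 0],
    [0, 0, 0],
    [0, 0, 0]
  ]
}}

```text
t: 7.5
tool_pos: [0.4866, 0.2145, 0.2018]
orientation: [2.147, 2.284, -0.003]
force: [0.0, -0.3, 0.2]
opening: 0.0606
gripper_force: 0.0
```

Run:
```python
from h import *
st();plan([([.4853,.2215,.078],Rt(3.7),7)])
```

```text
t 7.5 tcp [0.4866 0.2145 0.2018] rv [ 2.147  2.284 -0.003] F [ 0.  -0.3  0.2] op 0.0606 gf 0.0 q [ 0.32 -0.05  1.7  -0.01  1.49  0.26]
max slide mm 17.795715776557007 deg 0.06
slide [[0.005, -0.001, 0.071], [0.004, -0.001, 0.071], [0.004, -0.001, 0.071], [0.004, -0.001, 0.071], [0.004, -0.001, 0.071], [0.004, -0.001, 0.071], [0.004, -0.001, 0.071]] 
twist [[0.0, 0.001, 0.0], [0.0, 0.001, 0.0], [0.0, 0.001, 0.0], [0.0, 0.001, 0.0], [0.0, 0.001, 0.0], [0.0, 0.001, 0.0], [0.0, 0.001, 0.0]]
```

Request:
{"op": "play_rows", "data": {
  "slide": [
    [0.004, -0.001, 0.071],
    [0.004, -0.001, 0.071],
    [0.004, -0.001, 0.071],
    [0.004, -0.001, 0.071],
    [0.004, -0.001, 0.071],
    [0.004, -0.001, 0.071],
    [0.004, -0.001, 0.071],
    [0, 0, 0]
  ],
  "twist": [
    [0, 0.001, 0],
    [0, 0.001, 0],
    [0, 0.001, 0],
    [0, 0.001, 0],
    [0, 0.001, 0],
    [0, 0.001, 0],
    [0, 0.001, 0],
    [0, 0, 0]
  ]
}}

```text
t: 8.3
tool_pos: [0.4834, 0.2196, 0.0756]
orientation: [2.153, 2.287, -0.0]
force: [-0.7, -0.5, 0.3]
opening: 0.0607
gripper_force: 0.0
```

Request:
{"op": "play_rows", "data": {
  "slide": [
    [0, 0, 0],
    [0, 0, 0],
    [0, 0, 0],
    [0, 0, 0],
    [0, 0, 0],
    [0, 0, 0],
    [0, 0, 0],
    [0, 0, 0]
  ],
  "twist": [
    [0, 0, 0],
    [0, 0, 0],
    [0, 0, 0],
    [0, 0, 0],
    [0, 0, 0],
    [0, 0, 0],
    [0, 0, 0],
    [0, 0, 0]
  ],
  "fingers": 1,
  "force": 45
}}

```text
t: 9.1
tool_pos: [0.4853, 0.2209, 0.078]
orientation: [2.151, 2.286, 0.006]
force: [-0.6, 0.6, 0.7]
opening: 0.0119
gripper_force: 45.0
```

Request:
{"op": "play_rows", "data": {
  "slide": [
    [0, 0, -0.02],
    [0, 0, -0.05],
    [0, 0, -0.08],
    [0, 0, -0.1],
    [0, 0, -0.1],
    [0, 0, -0.1],
    [0, 0, -0.08],
    [0, 0, -0.05]
  ],
  "twist": [
    [0, 0, 0],
    [0, 0, 0],
    [0, 0, 0],
    [0, 0, 0],
    [0, 0, 0],
    [0, 0, 0],
    [0, 0, 0],
    [0, 0, 0]
  ]
}}

```text
t: 9.9
tool_pos: [0.4852, 0.2209, 0.2258]
orientation: [2.15, 2.286, 0.01]
force: [-0.8, 0.3, -2.9]
opening: 0.0115
gripper_force: 45.0
```

Run:
```python
from h import *
p,d=grab('side'); cv2.imwrite('pics/s2.png',cv2.resize(p[120:280,230:430,::-1],(800,640))[:600])
st()
plan([([.49,-.02,.235],Rt(3),8),(box(.112,0,.235),Rt(3),8)])
```

```text
t 9.95 tcp [0.4858 0.2211 0.2273] rv [2.15  2.285 0.013] F [ 0.8  0.4 -0.8] op 0.0115 gf 45.0 q [ 0.33 -0.06  1.67 -0.    1.53  0.27]
max slide mm 30.2830398077868 deg 0.08485281374238571
slide [[-0.12, -0.005, -0.004], [-0.12, -0.005, -0.004], [-0.12, -0.005, -0.004], [-0.12, -0.005, -0.004], [-0.12, -0.005, -0.004], [-0.12, -0.005, -0.004], [-0.121, -0.004, -0.004], [-0.121, -0.004, -0.004]] 
twist [[0.001, 0.0, 0.001], [0.001, 0.0, 0.001], [0.001, 0.0, 0.001], [0.001, 0.0, 0.001], [0.001, 0.0, 0.001], [0.001, 0.0, 0.001], [0.001, 0.0, 0.001], [0.001, 0.0, 0.001]]
slide [[-0.089, 0.065, 0.0], [-0.089, 0.065, 0.0], [-0.089, 0.065, 0.0], [-0.089, 0.065, 0.0], [-0.089, 0.065, 0.0], [-0.089, 0.065, 0.0], [-0.089, 0.065, 0.0], [-0.089, 0.065, 0.0]] 
twist [[0.0, 0.0, 0.0], [0.0, 0.0, 0.0], [0.0, 0.0, 0.0], [0.0, 0.0, 0.0], [0.0, 0.0, 0.0], [0.0, 0.0, 0.0], [0.0, 0.0, 0.0], [0.0, 0.0, 0.0]]
```

View pics/s2.png

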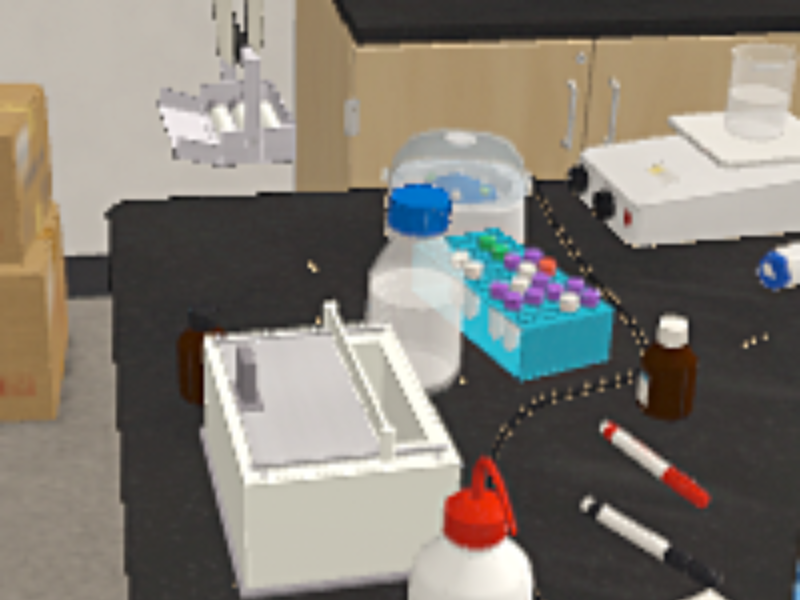

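The side view shows the tray hanging level at (230,110) with the tubes in it. The shutter is open and the slot is visible at (410,400). I'll carry it sideways first, clear of the bottle, then forward.

Run:
```python
from h import *
plan([([.482,-.198,.24],Rt(3),14),(box(.118,0,.235),Rt(3),8),(box(.118,0,.235),Rt(3),2)])
```

```text
max slide mm 30.083217912982647 deg 0.08485281374238571
slide [[-0.119, -0.008, -0.004], [-0.119, -0.008, -0.004], [-0.119, -0.008, -0.004], [-0.119, -0.008, -0.004], [-0.119, -0.008, -0.004], [-0.119, -0.008, -0.004], [-0.119, -0.008, -0.004], [-0.119, -0.008, -0.004]] 
twist [[0.001, 0.0, 0.001], [0.001, 0.0, 0.001], [0.001, 0.0, 0.001], [0.001, 0.0, 0.001], [0.001, 0.0, 0.001], [0.001, 0.0, 0.001], [0.001, 0.0, 0.001], [0.001, 0.0, 0.001]]
slide [[-0.12, -0.008, -0.004], [-0.12, -0.008, -0.004], [-0.12, -0.008, -0.004], [-0.12, -0.008, -0.004], [-0.12, -0.008, -0.004], [-0.12, -0.007, -0.004], [0.0, 0.077, 0.002], [0.0, 0.077, 0.002]] 
twist [[0.001, 0.0, 0.001], [0.001, 0.0, 0.001], [0.001, 0.0, 0.001], [0.001, 0.0, 0.001], [0.001, 0.0, 0.001], [0.001, 0.0, 0.001], [0.0, 0.0, 0.0], [0.0, 0.0, 0.0]]
slide [[0.0, 0.077, 0.002], [0.0, 0.077, 0.002], [0.0, 0.077, 0.002], [0.0, 0.077, 0.002], [0.0, 0.077, 0.002], [0.0, 0.077, 0.002], [0.0, 0.0, 0.0], [0.0, 0.0, 0.0]] 
twist [[0.0, 0.0, 0.0], [0.0, 0.0, 0.0], [0.0, 0.0, 0.0], [0.0, 0.0, 0.0], [0.0, 0.0, 0.0], [0.0, 0.0, 0.0], [0.0, 0.0, 0.0], [0.0, 0.0, 0.0]]
```

Request:
{"op": "play_rows", "data": {
  "slide": [
    [-0.06, -0.004, -0.004],
    [-0.12, -0.008, -0.004],
    [-0.12, -0.008, -0.004],
    [-0.12, -0.008, -0.004],
    [-0.12, -0.008, -0.004],
    [-0.12, -0.008, -0.004],
    [-0.12, -0.008, -0.004],
    [-0.12, -0.008, -0.004]
  ],
  "twist": [
    [0.001, 0, 0.001],
    [0.001, 0, 0.001],
    [0.001, 0, 0.001],
    [0.001, 0, 0.001],
    [0.001, 0, 0.001],
    [0.001, 0, 0.001],
    [0.001, 0, 0.001],
    [0.001, 0, 0.001]
  ]
}}

```text
t: 10.75
tool_pos: [0.4811, -0.0067, 0.2291]
orientation: [-2.159, -2.275, 0.006]
force: [0.0, 0.3, -3.1]
opening: 0.0117
gripper_force: 45.0
```

Request:
{"op": "play_rows", "data": {
  "slide": [
    [-0.12, -0.008, -0.004],
    [-0.12, -0.008, -0.004],
    [-0.12, -0.008, -0.004],
    [-0.12, -0.008, -0.004],
    [-0.12, -0.008, -0.004],
    [-0.12, -0.007, -0.004],
    [-0.06, 0.02, 0.002],
    [0, 0.04, 0.002]
  ],
  "twist": [
    [0.001, 0, 0.001],
    [0.001, 0, 0.001],
    [0.001, 0, 0.001],
    [0.001, 0, 0.001],
    [0.001, 0, 0.001],
    [0.001, 0, 0.001],
    [0, 0, 0],
    [0, 0, 0]
  ]
}}

```text
t: 11.55
tool_pos: [0.4943, -0.2015, 0.2341]
orientation: [-2.166, -2.262, 0.013]
force: [-0.5, 0.2, -3.3]
opening: 0.0122
gripper_force: 45.0
```

Request:
{"op": "play_rows", "data": {
  "slide": [
    [0, 0.07, 0.002],
    [0, 0.1, 0.002],
    [0, 0.12, 0.002],
    [0, 0.12, 0.002],
    [0, 0.08, 0.002],
    [0, 0.04, 0.002],
    [0, 0.02, 0],
    [0, 0, 0]
  ],
  "twist": [
    [0, 0, 0],
    [0, 0, 0],
    [0, 0, 0],
    [0, 0, 0],
    [0, 0, 0],
    [0, 0, 0],
    [0, 0, 0],
    [0, 0, 0]
  ]
}}

```text
t: 12.35
tool_pos: [0.6326, -0.1926, 0.2303]
orientation: [-2.162, -2.266, 0.011]
force: [1.1, -0.8, -2.8]
opening: 0.0116
gripper_force: 45.0
```

```bash
cat >> h.py <<'E'
def lipT(th,lx=.046,lz=.105,y=0.):
    t=np.radians(th); c,s=np.cos(t),np.sin(t)
    dx,dz=.072,.077-.015  # TCP rel. lip, tray frame
    return box(lx+dx*c-dz*s,y,lz+dx*s+dz*c),Rt(BY,th)
E
python3 - <<'E'
from h import *
grab('side'); st()
W=pts('side'); m=(W[:,2]>.135)&(W[:,2]<.3)&(W[:,0]>.5)&(W[:,0]<.7)&(abs(W[:,1]+.2)<.11)
Q=R.from_euler('z',-BY,degrees=True).apply(W[m]-B0); print('tray in box frame min/max',np.percentile(Q,[1,99],axis=0).round(3))
plan([(*lipT(0,lz=.126),5),(*lipT(12,lz=.113),5),(*lipT(20,lz=.108),4),(*lipT(42,lz=.106),7),(*lipT(42,lz=.106),3)])
E
```

```text
t 12.4 tcp [ 0.6322 -0.1929  0.2306] rv [-2.163 -2.266  0.011] F [ 0.6 -0.2 -4. ] op 0.0117 gf 45.0 q [-0.37  0.3   1.27 -0.    1.58 -0.42]
tray in box frame min/max [[ 0.043 -0.078  0.156]
 [ 0.156  0.07   0.296]]
max slide mm 8.547660498639381 deg 3.1199999999999997
slide [[0.002, 0.003, 0.034], [0.002, 0.003, 0.034], [0.002, 0.003, 0.034], [0.002, 0.003, 0.034], [0.002, 0.003, 0.034], [0.0, -0.012, 0.0], [0.0, -0.012, -0.001], [0.0, -0.011, -0.001]] 
twist [[-0.002, 0.0, -0.001], [-0.002, 0.0, -0.001], [-0.002, 0.0, -0.001], [-0.002, 0.0, -0.001], [-0.002, 0.0, -0.001], [-0.04, 0.0, 0.0], [-0.04, 0.0, 0.0], [-0.04, 0.0, 0.0]]
slide [[0.0, -0.011, -0.002], [0.0, -0.011, -0.002], [0.0, -0.01, -0.005], [0.0, -0.01, -0.005], [0.0, -0.01, -0.005], [0.0, -0.01, -0.006], [0.0, -0.017, -0.012], [0.0, -0.016, -0.013]] 
twist [[-0.04, 0.0, 0.0], [-0.04, 0.0, 0.0], [-0.033, 0.0, 0.0], [-0.033, 0.0, 0.0], [-0.033, 0.0, 0.0], [-0.033, 0.0, 0.0], [-0.052, 0.0, 0.0], [-0.052, 0.0, 0.0]]
slide [[0.0, -0.015, -0.014], [0.0, -0.015, -0.014], [0.0, -0.014, -0.015], [0.0, -0.013, -0.016], [0.0, -0.012, -0.017], [0.0, 0.0, 0.0], [0.0, 0.0, 0.0], [0.0, 0.0, 0.0]] 
twist [[-0.052, 0.0, 0.0], [-0.052, 0.0, 0.0], [-0.052, 0.0, 0.0], [-0.052, 0.0, 0.0], [-0.052, 0.0, 0.0], [0.0, 0.0, 0.0], [0.0, 0.0, 0.0], [0.0, 0.0, 0.0]]
```

Request:
{"op": "play_rows", "data": {
  "slide": [
    [0.002, 0.003, 0.034],
    [0.002, 0.003, 0.034],
    [0.002, 0.003, 0.034],
    [0.002, 0.003, 0.034],
    [0.002, 0.003, 0.034],
    [0, -0.012, 0],
    [0, -0.012, -0.001],
    [0, -0.011, -0.001]
  ],
  "twist": [
    [-0.002, 0, -0.001],
    [-0.002, 0, -0.001],
    [-0.002, 0, -0.001],
    [-0.002, 0, -0.001],
    [-0.002, 0, -0.001],
    [-0.04, 0, 0],
    [-0.04, 0, 0],
    [-0.04, 0, 0]
  ]
}}

```text
t: 13.2
tool_pos: [0.6271, -0.1908, 0.1878]
orientation: [2.102, 2.213, 0.142]
force: [0.5, 0.7, -2.7]
opening: 0.0114
gripper_force: 45.0
```

Run:
```python
from h import *
p,d=grab('side'); st()
cv2.imwrite('pics/s3.png',cv2.resize(p[140:280,260:440,::-1],(771,600)))
s=robot.read_state(); T=R.from_rotvec(s['orientation'])
print('tip',np.degrees(np.arcsin(T.as_matrix()[0,2])), 'lip box', R.from_euler('z',-BY,degrees=True).apply(np.array(s['tool_pos'])+T.apply([0,-.072,.062])-B0))
plan([(*lipT(12,lz=.113),2),(*lipT(20,lz=.108),4),(*lipT(42,lz=.106),7),(*lipT(42,lz=.106),3)])
```

```text
t 13.25 tcp [ 0.6263 -0.1909  0.1877] rv [2.101 2.212 0.143] F [ 2.4 -0.3 -4.2] op 0.0116 gf 45.0 q [-0.41  0.17  1.5   0.06  1.35 -0.47]
tip 7.3366521339955595 lip box [ 0.04545838 -0.00048693  0.11704001]
max slide mm 5.202163011671203 deg 3.1199999999999997
slide [[0.001, -0.01, -0.003], [0.001, -0.01, -0.004], [0.0, -0.01, -0.005], [0.0, -0.01, -0.005], [0.0, -0.01, -0.005], [0.0, -0.01, -0.006], [0.0, -0.017, -0.012], [0.0, -0.016, -0.013]] 
twist [[-0.039, 0.0, -0.001], [-0.039, 0.0, -0.001], [-0.033, 0.0, 0.0], [-0.033, 0.0, 0.0], [-0.033, 0.0, 0.0], [-0.033, 0.0, 0.0], [-0.052, 0.0, 0.0], [-0.052, 0.0, 0.0]]
slide [[0.0, -0.015, -0.014], [0.0, -0.015, -0.014], [0.0, -0.014, -0.015], [0.0, -0.013, -0.016], [0.0, -0.012, -0.017], [0.0, 0.0, 0.0], [0.0, 0.0, 0.0], [0.0, 0.0, 0.0]] 
twist [[-0.052, 0.0, 0.0], [-0.052, 0.0, 0.0], [-0.052, 0.0, 0.0], [-0.052, 0.0, 0.0], [-0.052, 0.0, 0.0], [0.0, 0.0, 0.0], [0.0, 0.0, 0.0], [0.0, 0.0, 0.0]]
```

View pics/s3.png

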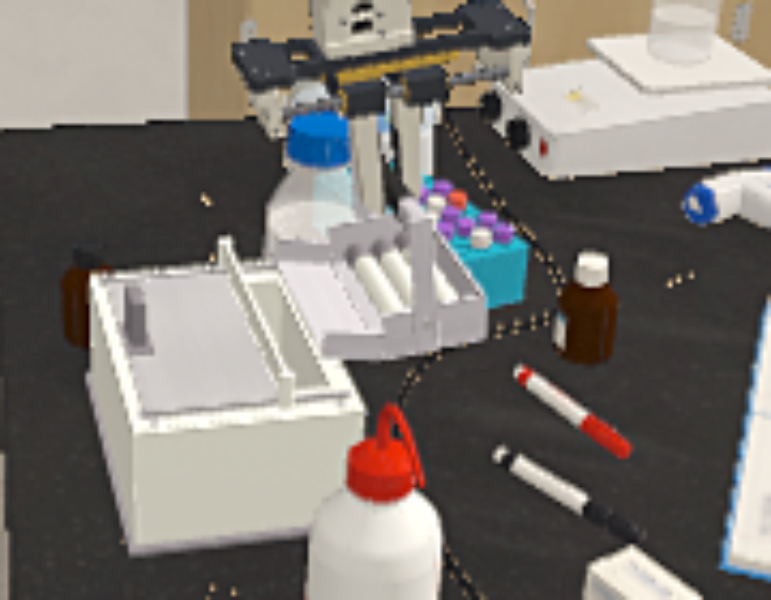

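The lip edge at (325,345) lies over the slot's far side and the three tubes are in the tray at (380,270). Now I'll tip it.

Request:
{"op": "play_rows", "data": {
  "slide": [
    [0.001, -0.01, -0.003],
    [0.001, -0.01, -0.004],
    [0, -0.01, -0.005],
    [0, -0.01, -0.005],
    [0, -0.01, -0.005],
    [0, -0.01, -0.006],
    [0, -0.017, -0.012],
    [0, -0.016, -0.013]
  ],
  "twist": [
    [-0.039, 0, 0],
    [-0.039, 0, 0],
    [-0.033, 0, 0],
    [-0.033, 0, 0],
    [-0.033, 0, 0],
    [-0.033, 0, 0],
    [-0.052, 0, 0],
    [-0.052, 0, 0]
  ]
}}

```text
t: 14.05
tool_pos: [0.6009, -0.1916, 0.1947]
orientation: [1.922, 2.024, 0.47]
force: [0.2, -0.6, -3.2]
opening: 0.0115
gripper_force: 45.0
```

Request:
{"op": "play_rows", "data": {
  "slide": [
    [0, -0.015, -0.014],
    [0, -0.015, -0.014],
    [0, -0.014, -0.015],
    [0, -0.013, -0.016],
    [0, -0.012, -0.017],
    [0, 0, 0],
    [0, 0, 0],
    [0, 0, 0]
  ],
  "twist": [
    [-0.052, 0, 0],
    [-0.052, 0, 0],
    [-0.052, 0, 0],
    [-0.052, 0, 0],
    [-0.052, 0, 0],
    [0, 0, 0],
    [0, 0, 0],
    [0, 0, 0]
  ]
}}

```text
t: 14.85
tool_pos: [0.5769, -0.1932, 0.2025]
orientation: [1.758, 1.851, 0.704]
force: [-0.4, -0.6, -1.8]
opening: 0.0119
gripper_force: 45.0
```

Run:
```python
from h import *
a,d=grab('side'); b,d=grab('scene'); st()
cv2.imwrite('pics/s4.png',np.hstack([cv2.resize(a[150:270,270:390,::-1],(400,400)),cv2.resize(b[150:280,280:410,::-1],(400,400))]))
s=robot.read_state(); T=R.from_rotvec(s['orientation'])
print('tip',np.degrees(np.arcsin(T.as_matrix()[0,2])), 'lip box', R.from_euler('z',-BY,degrees=True).apply(np.array(s['tool_pos'])+T.apply([0,-.072,.062])-B0))
```

```text
t 14.95 tcp [ 0.577  -0.193   0.2024] rv [1.757 1.851 0.704] F [ 0.5  0.4 -2.7] op 0.0116 gf 45.0 q [-0.7  -0.41  2.18  0.62  0.89 -1.03]
tip 41.554629845140546 lip box [ 4.69039858e-02 -8.33307283e-05  1.08254359e-01]
```

View pics/s4.png

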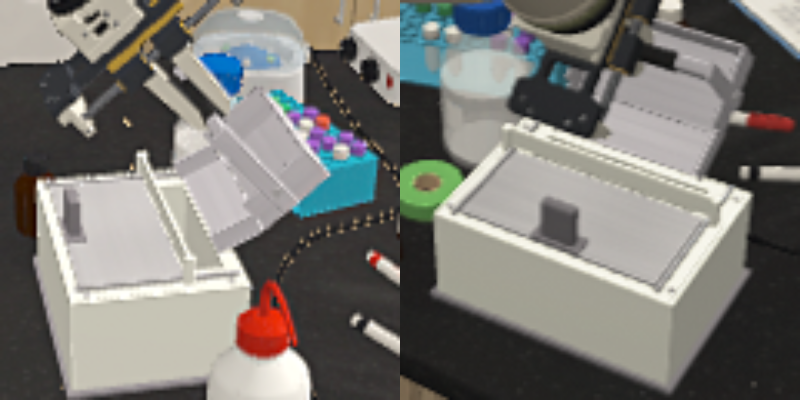

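Both views show the tray empty and no tube on the box or worktop. I'll level it, return it and set it down where it stood.

Run:
```python
from h import *
a=lipT(0,lx=.046,lz=.172)
plan([(*lipT(20,lz=.125),8),(*a,8),([.484,-.199,.237],Rt(3.3),8),([.4853,.2215,.237],Rt(3.7),16)])
```

```text
max slide mm 26.30826866215259 deg 2.6999999999999997
slide [[0.0, 0.014, 0.009], [0.0, 0.015, 0.008], [0.0, 0.015, 0.008], [0.0, 0.015, 0.007], [0.0, 0.016, 0.006], [0.0, 0.016, 0.005], [0.0, 0.016, 0.005], [0.0, 0.016, 0.004]] 
twist [[0.045, 0.0, 0.0], [0.045, 0.0, 0.0], [0.045, 0.0, 0.0], [0.045, 0.0, 0.0], [0.045, 0.0, 0.0], [0.045, 0.0, 0.0], [0.045, 0.0, 0.0], [0.045, 0.0, 0.0]]
slide [[0.0, 0.016, -0.008], [0.0, 0.016, -0.009], [0.0, 0.016, -0.009], [0.0, 0.015, -0.01], [0.0, 0.015, -0.011], [0.0, 0.014, -0.011], [0.0, 0.014, -0.012], [0.0, 0.013, -0.012]] 
twist [[0.042, 0.0, 0.0], [0.042, 0.0, 0.0], [0.042, 0.0, 0.0], [0.042, 0.0, 0.0], [0.042, 0.0, 0.0], [0.042, 0.0, 0.0], [0.042, 0.0, 0.0], [0.042, 0.0, 0.0]]
slide [[-0.001, -0.076, -0.002], [-0.001, -0.076, -0.002], [-0.001, -0.076, -0.002], [0.0, -0.076, -0.002], [0.0, -0.076, -0.002], [0.0, -0.076, -0.002], [0.0, -0.076, -0.002], [0.0, -0.076, -0.002]] 
twist [[0.0, 0.0, -0.001], [0.0, 0.0, -0.001], [0.0, 0.0, -0.001], [0.0, 0.0, -0.001], [0.0, 0.0, -0.001], [0.0, 0.0, -0.001], [0.0, 0.0, -0.001], [0.0, 0.0, -0.001]]
slide [[0.105, 0.006, 0.0], [0.105, 0.006, 0.0], [0.105, 0.006, 0.0], [0.105, 0.007, 0.0], [0.105, 0.007, 0.0], [0.105, 0.007, 0.0], [0.105, 0.007, 0.0], [0.105, 0.007, 0.0]] 
twist [[0.0, 0.0, 0.0], [0.0, 0.0, 0.0], [0.0, 0.0, 0.0], [0.0, 0.0, 0.0], [0.0, 0.0, 0.0], [0.0, 0.0, 0.0], [0.0, 0.0, 0.0], [0.0, 0.0, 0.0]]
slide [[0.105, 0.007, 0.0], [0.105, 0.007, 0.0], [0.105, 0.007, 0.0], [0.105, 0.007, 0.0], [0.105, 0.007, 0.0], [0.105, 0.007, 0.0], [0.105, 0.007, 0.0], [0.105, 0.007, 0.0]] 
twist [[0.0, 0.0, 0.0], [0.0, 0.0, 0.0], [0.0, 0.0, 0.0], [0.0, 0.0, 0.0], [0.0, 0.0, 0.0], [0.0, 0.0, 0.0], [0.0, 0.0, 0.0], [0.0, 0.0, 0.0]]
```

Request:
{"op": "play_rows", "data": {
  "slide": [
    [0, 0.014, 0.009],
    [0, 0.015, 0.008],
    [0, 0.015, 0.008],
    [0, 0.015, 0.007],
    [0, 0.016, 0.006],
    [0, 0.016, 0.005],
    [0, 0.016, 0.005],
    [0, 0.016, 0.004]
  ],
  "twist": [
    [0.045, 0, 0],
    [0.045, 0, 0],
    [0.045, 0, 0],
    [0.045, 0, 0],
    [0.045, 0, 0],
    [0.045, 0, 0],
    [0.045, 0, 0],
    [0.045, 0, 0]
  ]
}}

```text
t: 15.75
tool_pos: [0.6103, -0.1912, 0.2075]
orientation: [1.983, 2.088, 0.367]
force: [-0.5, -0.2, -2.4]
opening: 0.0115
gripper_force: 45.0
```

Request:
{"op": "play_rows", "data": {
  "slide": [
    [0, 0.016, -0.008],
    [0, 0.016, -0.009],
    [0, 0.016, -0.009],
    [0, 0.015, -0.01],
    [0, 0.015, -0.011],
    [0, 0.014, -0.011],
    [0, 0.014, -0.012],
    [0, 0.013, -0.012]
  ],
  "twist": [
    [0.042, 0, 0],
    [0.042, 0, 0],
    [0.042, 0, 0],
    [0.042, 0, 0],
    [0.042, 0, 0],
    [0.042, 0, 0],
    [0.042, 0, 0],
    [0.042, 0, 0]
  ]
}}

```text
t: 16.55
tool_pos: [0.6357, -0.1897, 0.2334]
orientation: [-2.162, -2.276, 0.003]
force: [1.1, 0.1, -3.7]
opening: 0.0114
gripper_force: 45.0
```

Request:
{"op": "play_rows", "data": {
  "slide": [
    [0, -0.04, -0.01],
    [0, -0.076, -0.01],
    [0, -0.09, -0.005],
    [0, -0.09, 0],
    [0, -0.09, 0],
    [0, -0.09, 0],
    [0, -0.08, 0],
    [0, -0.04, 0]
  ],
  "twist": [
    [0, 0, -0.001],
    [0, 0, -0.001],
    [0, 0, -0.001],
    [0, 0, -0.001],
    [0, 0, -0.001],
    [0, 0, -0.001],
    [0, 0, -0.001],
    [0, 0, -0.001]
  ]
}}

```text
t: 17.35
tool_pos: [0.4848, -0.1983, 0.2401]
orientation: [-2.154, -2.286, 0.001]
force: [0.2, 0.8, -2.3]
opening: 0.0114
gripper_force: 45.0
```

Run:
```python
from h import *
st()
plan([([.4853,.2215,.237],Rt(3.7),14),([.4853,.2215,.237],Rt(3.7),2)])
```

```text
t 17.35 tcp [ 0.4848 -0.1983  0.2401] rv [-2.154e+00 -2.286e+00  1.000e-03] F [ 0.2  0.8 -2.3] op 0.0114 gf 45.0 q [-0.49 -0.08  1.67 -0.    1.56 -0.55]
max slide mm 30.067632098321276 deg 0.0
slide [[0.12, 0.007, 0.001], [0.12, 0.007, 0.001], [0.12, 0.007, 0.001], [0.12, 0.007, 0.001], [0.12, 0.007, 0.001], [0.12, 0.007, 0.001], [0.12, 0.008, 0.001], [0.12, 0.008, 0.001]] 
twist [[0.0, 0.0, 0.0], [0.0, 0.0, 0.0], [0.0, 0.0, 0.0], [0.0, 0.0, 0.0], [0.0, 0.0, 0.0], [0.0, 0.0, 0.0], [0.0, 0.0, 0.0], [0.0, 0.0, 0.0]]
slide [[0.12, 0.008, 0.001], [0.12, 0.008, 0.001], [0.12, 0.008, 0.001], [0.12, 0.008, 0.001], [0.12, 0.008, 0.001], [0.12, 0.008, 0.001], [0.0, 0.0, 0.0], [0.0, 0.0, 0.0]] 
twist [[0.0, 0.0, 0.0], [0.0, 0.0, 0.0], [0.0, 0.0, 0.0], [0.0, 0.0, 0.0], [0.0, 0.0, 0.0], [0.0, 0.0, 0.0], [0.0, 0.0, 0.0], [0.0, 0.0, 0.0]]
```

Request:
{"op": "play_rows", "data": {
  "slide": [
    [0.06, 0.007, 0.001],
    [0.12, 0.007, 0.001],
    [0.12, 0.007, 0.001],
    [0.12, 0.007, 0.001],
    [0.12, 0.007, 0.001],
    [0.12, 0.007, 0.001],
    [0.12, 0.008, 0.001],
    [0.12, 0.008, 0.001]
  ],
  "twist": [
    [0, 0, 0],
    [0, 0, 0],
    [0, 0, 0],
    [0, 0, 0],
    [0, 0, 0],
    [0, 0, 0],
    [0, 0, 0],
    [0, 0, 0]
  ]
}}

```text
t: 18.15
tool_pos: [0.4872, 0.0295, 0.2382]
orientation: [-2.152, -2.286, -0.001]
force: [0.8, 0.0, -2.1]
opening: 0.0117
gripper_force: 45.0
```

Request:
{"op": "play_rows", "data": {
  "slide": [
    [0.12, 0.008, 0.001],
    [0.12, 0.008, 0.001],
    [0.12, 0.008, 0.001],
    [0.12, 0.008, 0.001],
    [0.12, 0.008, 0.001],
    [0.12, 0.008, 0.001],
    [0.06, 0, 0],
    [0, 0, 0]
  ],
  "twist": [
    [0, 0, 0],
    [0, 0, 0],
    [0, 0, 0],
    [0, 0, 0],
    [0, 0, 0],
    [0, 0, 0],
    [0, 0, 0],
    [0, 0, 0]
  ]
}}

```text
t: 18.95
tool_pos: [0.4868, 0.225, 0.2365]
orientation: [-2.149, -2.288, 0.001]
force: [-0.9, 0.2, -2.1]
opening: 0.0117
gripper_force: 45.0
```

Request:
{"op": "play_rows", "data": {
  "slide": [
    [0, 0, 0.05],
    [0, 0, 0.08],
    [0, 0, 0.1],
    [0, 0, 0.1],
    [0, 0, 0.1],
    [0, 0, 0.08],
    [0, 0, 0.03],
    [0, 0, 0]
  ],
  "twist": [
    [0, 0, 0],
    [0, 0, 0],
    [0, 0, 0],
    [0, 0, 0],
    [0, 0, 0],
    [0, 0, 0],
    [0, 0, 0],
    [0, 0, 0]
  ]
}}

```text
t: 19.75
tool_pos: [0.4859, 0.2214, 0.0999]
orientation: [-2.153, -2.283, 0.006]
force: [-1.0, 0.1, -1.9]
opening: 0.0117
gripper_force: 45.0
```

Run:
```python
from h import *
grab('side');st()
W=pts('side')
m=(W[:,2]>.006)&(W[:,2]<.09)&(W[:,0]>.38)&(W[:,0]<.56)&(W[:,1]>.11)&(W[:,1]<.33); print(np.percentile(W[m],[1,50,99],axis=0).round(3))
plan([([.4853,.2215,.080],Rt(3.7),4)])
```

```text
t 19.8 tcp [0.4868 0.2219 0.1014] rv [-2.153e+00 -2.284e+00  2.000e-03] F [ 0.7  0.3 -2.3] op 0.0119 gf 45.0 q [0.33 0.05 1.8  0.   1.3  0.27]
[[0.413 0.144 0.023]
 [0.475 0.221 0.039]
 [0.531 0.296 0.085]]
max slide mm 5.273755777432247 deg 0.08485281374238571
slide [[0.0, -0.002, 0.021], [0.0, -0.002, 0.021], [0.0, -0.002, 0.021], [0.0, -0.002, 0.021]] 
twist [[-0.001, 0.0, -0.001], [-0.001, 0.0, -0.001], [-0.001, 0.0, -0.001], [-0.001, 0.0, -0.001]]
```

Request:
{"op": "play_rows", "data": {
  "slide": [
    [0, 0, 0.02],
    [0, 0, 0.02],
    [0, 0, 0.02],
    [0, 0, 0.014],
    [0, 0, 0.01],
    [0, 0, 0.006],
    [0, 0, 0.003],
    [0, 0, 0]
  ],
  "twist": [
    [0, 0, 0],
    [0, 0, 0],
    [0, 0, 0],
    [0, 0, 0],
    [0, 0, 0],
    [0, 0, 0],
    [0, 0, 0],
    [0, 0, 0]
  ]
}}

```text
t: 20.6
tool_pos: [0.4869, 0.2228, 0.0784]
orientation: [-2.152, -2.285, 0.001]
force: [-0.5, -0.5, -2.5]
opening: 0.0117
gripper_force: 45.0
```

Request:
{"op": "play_rows", "data": {
  "slide": [
    [0, 0, 0.004],
    [0, 0, 0.002],
    [0, 0, 0.002],
    [0, 0, 0],
    [0, 0, 0],
    [0, 0, 0],
    [0, 0, 0],
    [0, 0, 0]
  ],
  "twist": [
    [0, 0, 0],
    [0, 0, 0],
    [0, 0, 0],
    [0, 0, 0],
    [0, 0, 0],
    [0, 0, 0],
    [0, 0, 0],
    [0, 0, 0]
  ]
}}

```text
t: 21.4
tool_pos: [0.4872, 0.2228, 0.0778]
orientation: [-2.153, -2.286, 0.0]
force: [-4.7, -1.8, 8.7]
opening: 0.0113
gripper_force: 45.0
```

In contact. Release and lift.

Request:
{"op": "play_rows", "data": {
  "slide": [
    [0, 0, 0],
    [0, 0, 0],
    [0, 0, 0],
    [0, 0, 0],
    [0, 0, 0],
    [0, 0, 0],
    [0, 0, 0],
    [0, 0, 0]
  ],
  "twist": [
    [0, 0, 0],
    [0, 0, 0],
    [0, 0, 0],
    [0, 0, 0],
    [0, 0, 0],
    [0, 0, 0],
    [0, 0, 0],
    [0, 0, 0]
  ],
  "fingers": -0.3
}}

```text
t: 22.2
tool_pos: [0.4868, 0.2227, 0.0763]
orientation: [-2.152, -2.285, 0.001]
force: [-0.2, -0.6, 0.1]
opening: 0.0601
gripper_force: 0.0
```

Request:
{"op": "play_rows", "data": {
  "slide": [
    [0, 0, -0.03],
    [0, 0, -0.06],
    [0, 0, -0.08],
    [0, 0, -0.1],
    [0, 0, -0.12],
    [0, 0, -0.12],
    [0, 0, -0.1],
    [0, 0, -0.04]
  ],
  "twist": [
    [0, 0, 0],
    [0, 0, 0],
    [0, 0, 0],
    [0, 0, 0],
    [0, 0, 0],
    [0, 0, 0],
    [0, 0, 0],
    [0, 0, 0]
  ]
}}

```text
t: 23.0
tool_pos: [0.4888, 0.2231, 0.2438]
orientation: [2.153, 2.286, 0.008]
force: [0.1, 0.7, 0.5]
opening: 0.0602
gripper_force: 0.0
```

Run:
```python
from h import *
st()
a,d=grab('scene'); cv2.imwrite('pics/s5.png',cv2.resize(a[130:280,160:400,::-1],(800,500)))
plan([(box(-.115,-.002,.235),Rt(3),14),(box(-.115,-.002,.235),Rt(3),2),(box(-.115,-.002,.118),Rt(3),8)])
```

```text
t 23.0 tcp [0.4888 0.2231 0.2438] rv [2.153 2.286 0.008] F [0.1 0.7 0.5] op 0.0602 gf 0.0 q [ 0.33 -0.05  1.63  0.    1.56  0.27]
max slide mm 31.23099422048552 deg 0.06
slide [[-0.12, -0.032, 0.002], [-0.12, -0.032, 0.002], [-0.12, -0.032, 0.002], [-0.12, -0.032, 0.002], [-0.12, -0.032, 0.002], [-0.12, -0.032, 0.002], [-0.12, -0.031, 0.002], [-0.12, -0.031, 0.002]] 
twist [[0.0, 0.0, 0.001], [0.0, 0.0, 0.001], [0.0, 0.0, 0.001], [0.0, 0.0, 0.001], [0.0, 0.0, 0.001], [0.0, 0.0, 0.001], [0.0, 0.0, 0.001], [0.0, 0.0, 0.001]]
slide [[-0.121, -0.031, 0.002], [-0.121, -0.031, 0.002], [-0.121, -0.031, 0.002], [-0.121, -0.031, 0.002], [-0.121, -0.031, 0.002], [-0.121, -0.031, 0.002], [0.0, 0.0, 0.0], [0.0, 0.0, 0.0]] 
twist [[0.0, 0.0, 0.001], [0.0, 0.0, 0.001], [0.0, 0.0, 0.001], [0.0, 0.0, 0.001], [0.0, 0.0, 0.001], [0.0, 0.0, 0.001], [0.0, 0.0, 0.0], [0.0, 0.0, 0.0]]
slide [[0.0, 0.0, 0.058], [0.0, 0.0, 0.058], [0.0, 0.0, 0.058], [0.0, 0.0, 0.058], [0.0, 0.0, 0.058], [0.0, 0.0, 0.058], [0.0, 0.0, 0.058], [0.0, 0.0, 0.058]] 
twist [[0.0, 0.0, 0.0], [0.0, 0.0, 0.0], [0.0, 0.0, 0.0], [0.0, 0.0, 0.0], [0.0, 0.0, 0.0], [0.0, 0.0, 0.0], [0.0, 0.0, 0.0], [0.0, 0.0, 0.0]]
```

View pics/s5.png

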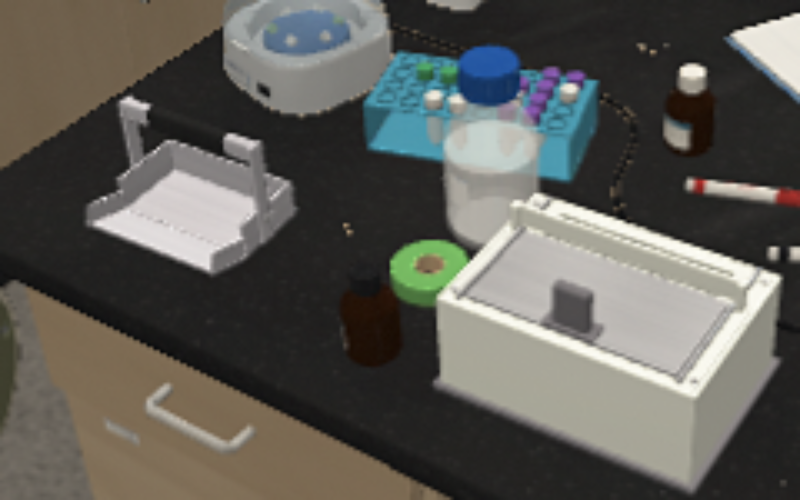

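The view shows the tray standing empty at (190,190), the bystanders in place and the tab at (573,305). I'll go behind the tab with closed fingers to push the shutter shut.

Request:
{"op": "play_rows", "data": {
  "slide": [
    [-0.12, -0.032, 0.002],
    [-0.12, -0.032, 0.002],
    [-0.12, -0.032, 0.002],
    [-0.12, -0.032, 0.002],
    [-0.12, -0.032, 0.002],
    [-0.12, -0.032, 0.002],
    [-0.12, -0.031, 0.002],
    [-0.12, -0.031, 0.002]
  ],
  "twist": [
    [0, 0, 0.001],
    [0, 0, 0.001],
    [0, 0, 0.001],
    [0, 0, 0.001],
    [0, 0, 0.001],
    [0, 0, 0.001],
    [0, 0, 0.001],
    [0, 0, 0.001]
  ],
  "fingers": 1,
  "force": 15
}}

```text
t: 23.85
tool_pos: [0.4363, -0.0216, 0.2337]
orientation: [-2.161, -2.276, 0.002]
force: [-0.2, -0.1, 0.2]
opening: 0.0022
gripper_force: 0.0
```

Request:
{"op": "play_rows", "data": {
  "slide": [
    [-0.121, -0.031, 0.002],
    [-0.121, -0.031, 0.002],
    [-0.121, -0.031, 0.002],
    [-0.121, -0.031, 0.002],
    [-0.121, -0.031, 0.002],
    [-0.121, -0.031, 0.002],
    [0, 0, 0],
    [0, 0, 0]
  ],
  "twist": [
    [0, 0, 0.001],
    [0, 0, 0.001],
    [0, 0, 0.001],
    [0, 0, 0.001],
    [0, 0, 0.001],
    [0, 0, 0.001],
    [0, 0, 0],
    [0, 0, 0]
  ]
}}

```text
t: 24.65
tool_pos: [0.3991, -0.2041, 0.2307]
orientation: [-2.17, -2.266, 0.001]
force: [-0.3, 0.4, 0.6]
opening: 0.0005
gripper_force: 0.0
```

Request:
{"op": "play_rows", "data": {
  "slide": [
    [0, 0, 0.058],
    [0, 0, 0.058],
    [0, 0, 0.058],
    [0, 0, 0.058],
    [0, 0, 0.058],
    [0, 0, 0.058],
    [0, 0, 0.058],
    [0, 0, 0.058]
  ],
  "twist": [
    [0, 0, 0],
    [0, 0, 0],
    [0, 0, 0],
    [0, 0, 0],
    [0, 0, 0],
    [0, 0, 0],
    [0, 0, 0],
    [0, 0, 0]
  ]
}}

```text
t: 25.45
tool_pos: [0.3994, -0.204, 0.1144]
orientation: [-2.169, -2.269, 0.001]
force: [-0.1, -0.2, 1.6]
opening: 0.0009
gripper_force: 0.0
```

Run:
```python
from h import *
st(); plan([(box(-.055,-.002,.118),Rt(3),7)])
```

```text
t 25.45 tcp [ 0.3994 -0.204   0.1144] rv [-2.169e+00 -2.269e+00  1.000e-03] F [-0.1 -0.2  1.6] op 0.0009 gf 0.0 q [-0.59 -0.21  2.02 -0.    1.34 -0.63]
max slide mm 9.013878188659973 deg 0.06
slide [[0.0, 0.036, -0.002], [0.0, 0.036, -0.002], [0.0, 0.036, -0.002], [0.0, 0.036, -0.002], [0.0, 0.036, -0.002], [0.0, 0.036, -0.002], [0.0, 0.036, -0.002]] 
twist [[0.0, 0.0, -0.001], [0.0, 0.0, -0.001], [0.0, 0.0, -0.001], [0.0, 0.0, -0.001], [0.0, 0.0, -0.001], [0.0, 0.0, -0.001], [0.0, 0.0, -0.001]]
```

Request:
{"op": "play_rows", "data": {
  "slide": [
    [0, 0.036, -0.002],
    [0, 0.036, -0.002],
    [0, 0.036, -0.002],
    [0, 0.036, -0.002],
    [0, 0.036, -0.002],
    [0, 0.03, -0.002],
    [0, 0.02, 0],
    [0, 0, 0]
  ],
  "twist": [
    [0, 0, 0],
    [0, 0, 0],
    [0, 0, 0],
    [0, 0, 0],
    [0, 0, 0],
    [0, 0, 0],
    [0, 0, 0],
    [0, 0, 0]
  ]
}}

```text
t: 26.25
tool_pos: [0.4578, -0.2014, 0.1188]
orientation: [-2.169, -2.27, 0.001]
force: [-0.2, -0.6, -0.2]
opening: 0.0001
gripper_force: 0.0
```

```bash
cat > tab.py <<'E'
from h import *
st()
for n in('scene','side'):
    grab(n); W=pts(n); m=(W[:,2]>.118)&(W[:,2]<.145)&(W[:,0]<.51)&(W[:,0]>.42)&(abs(W[:,1]+.197)<.022)
    Q=R.from_euler('z',-BY,degrees=True).apply(W[m]-B0); print(n,m.sum(),np.percentile(Q,[2,50,98],axis=0).round(4)[:,:2].tolist())
E
python3 tab.py
```

```text
t 26.25 tcp [ 0.4578 -0.2014  0.1188] rv [-2.169e+00 -2.270e+00  1.000e-03] F [-0.2 -0.6 -0.2] op 0.0001 gf 0.0 q [-0.52 -0.07  1.88 -0.    1.33 -0.56]
scene 92 [[-0.0769, -0.0154], [-0.0601, -0.0121], [-0.0367, 0.0029]]
side 111 [[-0.0744, -0.0164], [-0.0511, -0.011], [-0.0332, 0.0098]]
```

Request:
{"op": "play_rows", "data": {
  "slide": [
    [0, 0.012, 0],
    [0, 0.012, 0],
    [0, 0.012, 0],
    [0, 0.012, 0],
    [0, 0.008, 0],
    [0, 0.004, 0],
    [0, 0, 0],
    [0, 0, 0]
  ],
  "twist": [
    [0, 0, 0],
    [0, 0, 0],
    [0, 0, 0],
    [0, 0, 0],
    [0, 0, 0],
    [0, 0, 0],
    [0, 0, 0],
    [0, 0, 0]
  ]
}}

```text
t: 27.15
tool_pos: [0.4719, -0.2007, 0.1185]
orientation: [-2.169, -2.269, 0.001]
force: [-1.0, 1.4, 0.3]
opening: 0.0008
gripper_force: 0.6
```

Request:
{"op": "play_rows", "data": {
  "slide": [
    [0, 0.006, 0],
    [0, 0.006, 0],
    [0, 0.006, 0],
    [0, 0.006, 0],
    [0, 0, 0],
    [0, 0, 0],
    [0, 0, 0],
    [0, 0, 0]
  ],
  "twist": [
    [0, 0, 0],
    [0, 0, 0],
    [0, 0, 0],
    [0, 0, 0],
    [0, 0, 0],
    [0, 0, 0],
    [0, 0, 0],
    [0, 0, 0]
  ]
}}

```text
t: 27.95
tool_pos: [0.4723, -0.2007, 0.1184]
orientation: [-2.164, -2.262, 0.013]
force: [-34.1, 1.9, 22.8]
opening: 0.0004
gripper_force: 17.7
```

A hard stop is reached. I'll back off, lift and check the tab.

Request:
{"op": "play_rows", "data": {
  "slide": [
    [0, -0.03, 0],
    [0, -0.05, 0],
    [0, -0.04, 0],
    [0, 0, -0.08],
    [0, 0, -0.12],
    [0, -0.05, -0.12],
    [0, -0.05, -0.08],
    [0, 0, 0]
  ],
  "twist": [
    [0, 0, 0],
    [0, 0, 0],
    [0, 0, 0],
    [0, 0, 0],
    [0, 0, 0],
    [0, 0, 0],
    [0, 0, 0],
    [0, 0, 0]
  ]
}}

```text
t: 28.75
tool_pos: [0.4241, -0.2043, 0.2223]
orientation: [2.168, 2.267, 0.001]
force: [0.2, -1.3, -0.5]
opening: 0.0006
gripper_force: 0.0
```

```bash
python3 tab.py
python3 - <<'E'
from h import *
W=pts('scene'); 
m=(W[:,2]>.083)&(W[:,2]<.115)&(W[:,0]>.45)&(W[:,0]<.53)&(W[:,1]>.12)&(W[:,1]<.32); print('handle',cv2.minAreaRect((W[m,:2]*1000).astype(np.float32)),W[m,2].max())
a=np.load('scene.npz')['p']; b=np.load('side.npz')['p']
cv2.imwrite('pics/s6.png',np.hstack([cv2.resize(b[130:290,240:400,::-1],(400,400)),cv2.resize(a[140:280,270:410,::-1],(400,400))]))
E
```

```text
t 28.75 tcp [ 0.4241 -0.2043  0.2223] rv [2.168e+00 2.267e+00 1.000e-03] F [ 0.2 -1.3 -0.5] op 0.0006 gf 0.0 q [-0.56 -0.23  1.83 -0.    1.54 -0.6 ]
scene 93 [[-0.034, -0.0153], [-0.0298, -0.0028], [-0.0205, 0.0119]]
side 52 [[-0.03, -0.017], [-0.0259, -0.01], [-0.0176, 0.0115]]
handle ((485.5542297363281, 222.439208984375), (18.055953979492188, 150.83688354492188), 3.5336029529571533) 0.10827482609936145
```

View pics/s6.png

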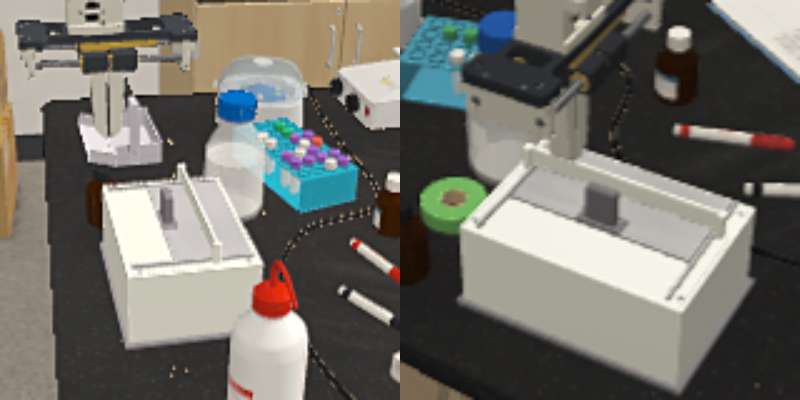

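The left view shows the plate covering the slot up to the far rim. The tab is at its shut position, about -25 mm, and the tray is upright. Handing in.

```bash
python3 -c "
from plant import robot
print(robot.close_job())"
```

```text
the job is handed in; nothing more can be done
None
```

I handed the job in at about 29 s, but the hand-in returned no verdict. The tray was seen empty with no tubes lying outside the box, though I couldn't see inside it; the tray stands upright where it started, the shutter was pushed to its end stop, and the bystanders looked unmoved.

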